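# Lock a basket rest into the display rail

## Robot

A 6-joint arm with a two-finger parallel gripper is mounted at the origin on the work surface. World frame = base frame: x ahead of the robot, y to its left, z up, the work surface at z = 0. Lengths are in mm, angles in rad, forces in N, time in s.
With the tool pointing down it reaches from about 300 to 1000 mm from the base axis. Payload 5.1 kg.
Tool frame: the origin (TCP) lies at the very end of the fingers, on their centre line; the grasp point (between the pads) lies 19 mm behind it; z points along the fingers, y is the direction in which the jaws open and shut (so a half turn about z gives the same grasp; the last joint's range is limited). The gripper opens to 95 mm and grips with 3 to 60 N. Pads are 20 mm wide; open, the fingers measure 119 mm over their backs; the gripper's body (75 mm by 180 mm) begins 59 mm behind the grasp point.
Start: joints at [1.127, 0.124, 1.65, -0, 1.367, -0.083], TCP at [229.485, 608.129, 214.656] pointing down, gripper open.
Joint ranges: [-2.61, 2.61], [-1.02, 2.33], [0.03, 2.71], [-1.35, 4.49], [0.32, 2.68], [-2.91, 2.91]. Speed limits (rad/s): [2.57, 2.57, 3.14, 3.14, 3.14, 3.14].

## Interface

Orientations are given as a rotation vector (axis times angle).
In Python, from rig import env gives the robot as it stands.
- The arm moves only by the tool drive_tool, never from a script. Its argument "rows" is a list that holds one entry, the list of rows, each a list of 7 numbers: the shift along the world's x, y, z in cm, then the turn, a rotation vector about the world's x, y, z in rad, then the opening, from 0 (shut) to 1 (fully open). In form: [[[tx, ty, tz, ax, ay, az, jaw], ...]]. A call has 1 to 12 rows; each row shifts and turns the pose as measured when the row begins; what a row does not reach is not made up. A row lasts 1/8 s, in which the tool goes at most 62.5 mm and 10.7 degrees, less where a joint would pass 70% of its speed; a pose out of reach is approached as far as the arm can. A call is refused whole if a number of a shift passes 6.25 or a number of a turn 0.188, either way. A call with a gripper value outside its range is refused whole. The fingers move at their own pace and stop on an object; "force" is the grip in N (left out, the last holds). Time passes only in rows, so rows that do not move let the fingers close. It gives the time, the measured TCP pose, the force and the opening at its end, in the units of the state.
- env.observe(): the state, without advancing time (a new reading comes with each control period).
- env.read_camera(name): name is "scene" or "top"; returns a dict with "image" (480x640x3 uint8, red, green, blue), "K" (3x3 intrinsics, pixels), "extrinsics" (4x4, takes a point from world to camera coordinates). Camera axes: x right, y down, z forward; pixel columns grow to the right and rows downward; lengths in mm; the calibration is good to about 2 mm. A picture is of the moment at which its call begins. There is no depth.
- env.sign_off(): hands the job in, once; it reports no verdict.
The state is a dict: "t": time; "joints": joint angles; "dq": joint speeds; "joint_efforts": joint torques, N m; "eef_pos": TCP position; "eef_rot": TCP orientation; "ft_force": force on the tool from outside, world axes, zero at the start; "ft_torque": the same for the moment, N m; "finger_gap": finger opening in mm.
Only numpy, scipy, OpenCV 4.12 (cv2) and the standard library are available. Lean on these libraries where they do the work, as an engineer would, in place of code of your own. Each camera call takes 0.05 s, during which the arm holds its last target. There are 200 camera calls.

## Task

Put the T-shaped basket rest into the wooden display rail: set its metal foot on the rail's open end, slide it under the two guide strips and on past the sprung pawl until the pawl snaps in behind its post, so that it stays locked against the spring plunger when you let go. Push gently, by feel: do not wedge the foot in the rail or ram the plunger to its end, and leave the bowl, cup and jar where they stand.

Things in the scene. Friction and masses are not known exactly. Their poses are not given: they have to be found in the camera images.
- basket_rest: loose, 150 to 260 g: dark metal foot plate 60 (own x) by 44 (y) by 8 mm; in its middle a pale wooden post 16 (x) by 20 (y) mm; on top a cross bar 14 (x) by 50 (y) by 26 mm, its underside 40 and top 66 mm above the foot's underside. Origin: centre of the foot's underside, z up. Alike after a half turn. Grip the bar across its 14 mm thickness.
- rail: display rail fixed on the bench, 250 mm long, 72 mm wide. Own x is the way the foot slides in, from the open end; y left, z up. Origin: on the bench under the centre line; the base reaches from x = -110 mm (open end) to +140 mm, its top 4 mm above the bench. Highest thing on it: the latch's wooden block, top 34 mm above the bench.
- rail_landing (a point): middle of the flat open landing, on the base's top at the rail's open end, at x = -76 mm in the rail's frame; the landing spans x = -110 to -42 mm. The foot is set down here, its long side along the rail's x.
- rail_entry (a point): on the base's top where the channel begins (rail x = -10 mm, on to +140 mm). Before it, from x = -42 mm, flared walls narrow the way from 68 to 47 mm. The channel is 47 mm wide; two aluminium strips overhang it, underside 14, top 20 mm above the bench, slot 26 mm: the foot runs under them, the post in the slot.
- rail_latch_zone (a point): top of the strips, rail x = 57.5 mm: the latch is clamped near here, up to 22.5 mm either way (not measured). A 50 mm pawl arm, pivoted at the left, lies across the slot; its tip points along +x and is at rail x = 35 to 80 mm. The passing post pushes it aside (1 to 4 N); it snaps in behind the post's rear face and stops its return.
- plunger (a joint): travel (m) of the latch's spring plunger along rail +x: 0 out, 0.008 at its rigid stop; 1.5 N preload + 0.9 N/mm. Its face is met by the post's front when the post's centre is 4 mm past the pawl's tip; the pawl clicks in at about 0.005 (push then 7 to 13 N in all). Let go, a locked rest holds it at about 0.0035; an unlocked one is pushed back out.
- bowl: small woven bowl, 104 mm across the rim, 42 mm high; origin centre of its underside. Bystander.
- cup: bamboo cup, 64 mm across, 75 mm high; origin centre of its underside. Bystander.
- gourd_jar: round wooden jar, 76 mm across, 75 mm high; origin centre of its underside. Bystander.
Things that resemble listed ones, but are neither listed nor needed, are in the scene too. Leave any purple or turquoise look-alike of the basket_rest alone.

How it is judged:
By the outcome, as a careful person would: the job done as asked, in the order asked, and still so for the second after the job is handed in, with the robot touching nothing.
It also fails if it takes over 70 s, if anything falls off the work surface, if the arm or the gripper's body presses on something with over 40 N, if the wrist force passes 120 N, or if a joint passes its speed limit or range.

## Working session

There is one attempt and no reset: what is moved stays moved. The work goes in short steps, Python scripts to look and compute and a tool call to move; the robot and the scene stay as the last step left them, time stands still between calls to the robot, and variables do not carry over. Pictures are saved under pics/ and viewed, about 8 in all and at most 12, crops included, and the job is handed in when it is done.

Besides the shell and the picture viewer there is one more tool, called after ">>>" in YAML: its name, and indented under it one key for each argument. drive_tool: Moves the arm, as the interface text tells. Its arguments: {"type":"object","properties":{"rows":{"type":"array"},"force":{"type":"number"}},"required":["rows"]}

```bash
ls; mkdir -p pics; python3 - <<'E'
from rig import env
import cv2,numpy as np
s=env.observe();print({k:np.round(v,3).tolist() for k,v in s.items()})
for n in("scene","top"):
    c=env.read_camera(n);cv2.imwrite(f"pics/{n}0.png",c["image"][:,:,::-1]);print(n,c["K"].tolist(),np.round(c["extrinsics"],4).tolist())
E
```

```text
pics
{'t': 0.0, 'joints': [1.127, 0.124, 1.652, -0.0, 1.368, -0.083], 'dq': [-0.001, -0.001, 0.001, -0.0, -0.0, 0.0], 'joint_efforts': [-0.0, -41.761, -35.993, 0.077, 0.049, -0.0], 'eef_pos': [229.231, 607.539, 213.386], 'eef_rot': [-0.564, -3.09, 0.003], 'ft_force': [0.315, 0.259, -0.252], 'ft_torque': [-0.044, 0.009, 0.01], 'finger_gap': 95.248}
scene [[539.8420044550988, 0.0, 318.55663644551777], [0.0, 539.8420044550988, 239.4012445218825], [0.0, 0.0, 1.0]] [[0.8766, 0.481, 0.0152, -512.9592], [0.28, -0.4842, -0.8289, -123.8842], [-0.3913, 0.7309, -0.5592, 1435.3439], [0.0, 0.0, 0.0, 1.0]]
top [[483.2512838844349, 0.0, 317.9855427203352], [0.0, 483.2512838844349, 242.030219336865], [0.0, 0.0, 1.0]] [[-0.0288, -0.9993, -0.022, 1.5304], [-0.9879, 0.0318, -0.1521, 598.1622], [0.1527, 0.0173, -0.9881, 970.1877], [0.0, 0.0, 0.0, 1.0]]
```

View pics/scene0.png

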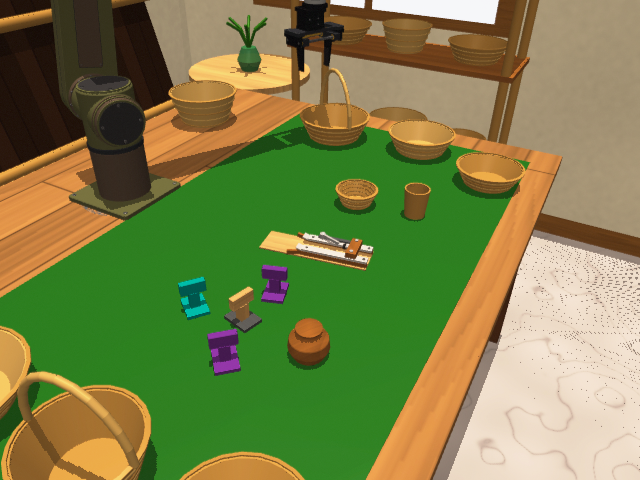

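View pics/top0.png

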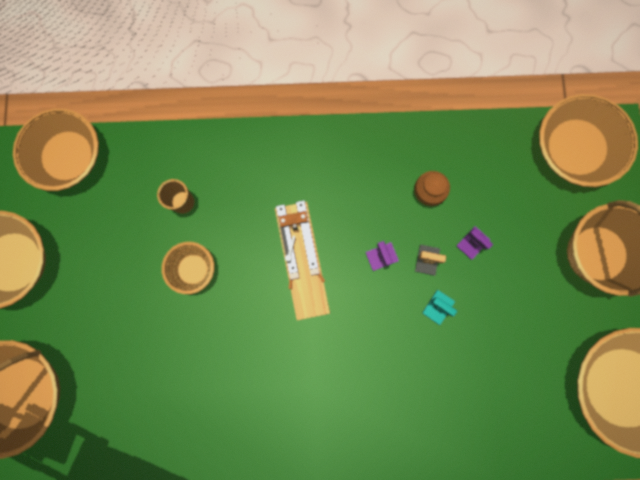

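The scene view shows the rest (bar about 241,302; foot 243,319) between two purple and one turquoise look-alikes. The rail's open end is at about (275,243) and its latch block at (355,247). In the top view the rest is at (430,258). The rail runs from its open end (312,318) up to (291,205).

```bash
python3 - <<'E'
import cv2,numpy as np
t=cv2.imread("pics/top0.png");s=cv2.imread("pics/scene0.png")
z=lambda im,x,y,w,h,f:cv2.resize(im[y:y+h,x:x+w],None,fx=f,fy=f,interpolation=cv2.INTER_CUBIC)
A=z(t,265,195,70,130,4.5)  # 315x585
B=z(t,405,235,50,50,6)     # 300
C=z(s,215,280,56,56,5)     #280
D=z(s,255,225,125,50,3.8)  # 475x190
o=np.zeros((600,800,3),np.uint8)
for im,x,y in((A,0,0),(B,320,0),(C,320,305) ): 
    h,w=im.shape[:2];h=min(h,600-y);o[y:y+h,x:x+w]=im[:h,:w]
D=z(s,255,225,125,50,1)
cv2.imwrite("pics/c1.png",o)
cv2.imwrite("pics/c2.png",z(s,255,225,125,50,6))
E
```

```text
(no output)
```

View pics/c1.png

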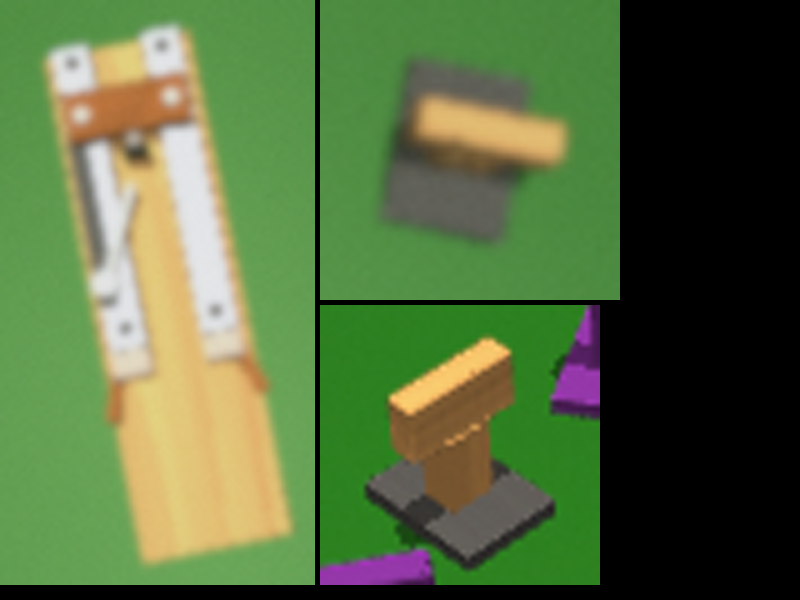

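View pics/c2.png

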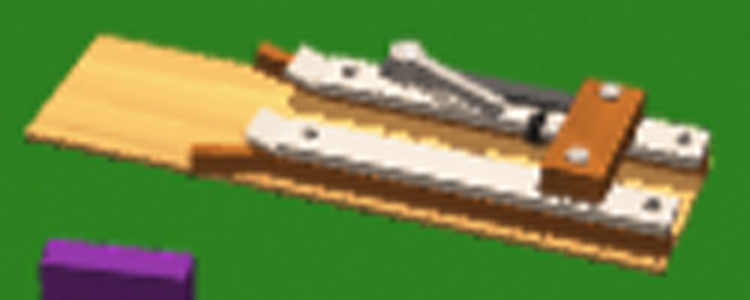

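The crops show the rest's bar top at top-view px (421–444, 250–262). Its grey foot has its long side running up and down the image. The rail's open-end corners are at about (296,320) and (330,313) in the top view. The pawl tip is at about top (294.6,237) and scene (338,243).

```bash
cat >h.py <<'E'
import cv2,numpy as np
from rig import env
def ray(c,p):
    E=c["extrinsics"];R=E[:3,:3];o=-R.T@E[:3,3]
    q=cv2.undistortPoints(np.array([[p]],float),c["K"],None)[0,0]
    return o,R.T@np.array([q[0],q[1],1.])
def plane(c,p,z):
    o,d=ray(c,p);return o+d*(z-o[2])/d[2]
def tri(c1,p1,c2,p2):
    P=[c["K"]@c["extrinsics"][:3] for c in(c1,c2)]
    X=cv2.triangulatePoints(P[0],P[1],np.array(p1,float).reshape(2,1),np.array(p2,float).reshape(2,1))[:,0]
    return X[:3]/X[3]
def proj(c,X):
    q=c["K"]@(c["extrinsics"]@np.append(X,1))[:3];return q[:2]/q[2]
def blob(im,roi,f):
    x,y,w,h=roi;a=im[y:y+h,x:x+w].astype(np.uint8)
    hsv=cv2.cvtColor(a,cv2.COLOR_RGB2HSV).astype(int)
    m=f(hsv[...,0],hsv[...,1],hsv[...,2]).astype(np.uint8)
    n,l,st,ce=cv2.connectedComponentsWithStats(m);k=1+np.argmax(st[1:,4])
    m=(l==k).astype(np.uint8);cn=max(cv2.findContours(m,cv2.RETR_EXTERNAL,cv2.CHAIN_APPROX_NONE)[0],key=cv2.contourArea)
    return ce[k]+[x,y],cn[:,0]+[x,y],st[k,4]
E
python3 - <<'E'
from h import *
T=env.read_camera("top");S=env.read_camera("scene")
pale=lambda h,s,v:(h<25)&(s>80)&(v>190)
r=lambda a:np.round(a,1).tolist()
ct,kt,at=blob(T["image"],(405,235,50,50),lambda h,s,v:(h<28)&(s>60)&(v>150))
cs,ks,as_=blob(S["image"],(215,280,48,50),lambda h,s,v:(h<25)&(s>60)&(v>190))
print("bar",r(ct),at,r(cs),as_,"tri",r(tri(T,ct,S,cs)),"plane66",r(plane(T,ct,66)),r(plane(S,cs,66)))
w=np.array([plane(T,p,66)[:2] for p in kt],np.float32);print("bar rect",cv2.minAreaRect(w))
w=np.array([plane(S,p,66)[:2] for p in ks],np.float32);print("bar rectS",cv2.minAreaRect(w))
cf,kf,af=blob(T["image"],(405,235,50,50),lambda h,s,v:(s<70))
w=np.array([plane(T,p,8)[:2] for p in kf],np.float32);print("foot",r(cf),af,cv2.minAreaRect(w))
green=lambda h,s,v:~((h>40)&(h<80)&(s>90))
for n,c,roi in(("T",T,(262,193,75,135)),("S",S,(255,228,122,42))):
    cc,k,a=blob(c["image"],roi,lambda h,s,v:~((h>35)&(h<85)&(s>80)))
    hull=cv2.convexHull(k.astype(np.int32));ap=cv2.approxPolyDP(hull,2.5,True)[:,0]
    print(n,a,[(p.tolist(),r(plane(c,p,4)[:2])) for p in ap])
    if n=="T":
        w=np.array([plane(c,p,4)[:2] for p in k],np.float32);print(cv2.minAreaRect(w))
print("tip",r(tri(T,(294.6,236.8),S,(338.3,243))))
E
```

```text
bar [432.9, 256.1] 175 [240.3, 293.9] 121 tri [557.8, -251.4, 64.5] plane66 [558.2, -250.7, 66.0] [558.4, -253.2, 66.0]
bar rect ((558.120361328125, -250.66873168945312), (49.83781433105469, 14.59418773651123), 75.40083312988281)
bar rectS ((558.637451171875, -252.59210205078125), (48.5716552734375, 12.718280792236328), 75.98754119873047)
foot [425.6, 267.3] 218 ((542.5072021484375, -246.6912841796875), (42.57121658325195, 26.457368850708008), 75.5428466796875)
T 3941 [([304, 200], [699.8, 12.4]), ([329, 312], [452.1, -35.2]), ([297, 319], [439.3, 33.7]), ([288, 287], [508.1, 51.7]), ([275, 207], [686.1, 77.1])]
((569.7852172851562, 22.059505462646484), (257.31402587890625, 79.71747589111328), 9.9841947555542)
S 2612 [([259, 246], [448.8, -34.3]), ([271, 231], [438.3, 32.1]), ([324, 232], [549.7, 91.5]), ([360, 239], [636.7, 107.4]), ([372, 247], [674.5, 91.4]), ([372, 254], [685.8, 66.1]), ([365, 269], [695.5, 7.4])]
tip [614.8, 34.2, 28.3]
```

>>> drive_tool:
  rows:
    - [[1.8,-4.8,0,0,0,-0.08,0.5],[1.8,-4.8,0,0,0,-0.08,0.5],[1.8,-4.8,0,0,0,-0.08,0.5],[1.8,-4.8,0,0,0,-0.08,0.5],[1.8,-4.8,0,0,0,-0.08,0.5],[1.8,-4.8,0,0,0,-0.08,0.5],[1.8,-4.8,0,0,0,-0.08,0.5],[1.8,-4.8,0,0,0,-0.08,0.5],[1.8,-4.8,0,0,0,-0.08,0.5]]
  force: 20

```text
t: 1.32
eef_pos: [392.2, 164.5, 211.7]
eef_rot: [1.638, 2.68, -0.002]
ft_force: [0.5, 0.2, 0.6]
finger_gap: 47.4
```

>>> drive_tool:
  rows:
    - [[1.8,-4.8,0,0,0,-0.08,0.5],[1.8,-4.8,0,0,0,-0.08,0.5],[1.8,-4.8,0,0,0,-0.08,0.5],[1.8,-4.8,0,0,0,-0.08,0.5],[1.8,-4.8,0,0,0,-0.08,0.5],[1.8,-4.8,0,0,0,-0.08,0.5],[1.8,-4.8,0,0,0,-0.08,0.5],[1.8,-4.8,0,0,0,-0.08,0.5],[0,0,0,0,0,0,0.5]]

```text
t: 2.45
eef_pos: [538.5, -236.2, 211.1]
eef_rot: [2.425, 1.995, 0.001]
ft_force: [-1.2, -0.2, 0.2]
finger_gap: 47.5
```

>>> drive_tool:
  rows:
    - [[2,-1.5,0,0,0,-0.06,0.5],[0,0,-4,0,0,0,0.5],[0,0,-4,0,0,0,0.5],[0,0,-3,0,0,0,0.5],[0,0,0,0,0,0,0.5]]

```text
t: 3.08
eef_pos: [557.8, -247.4, 98.7]
eef_rot: [2.482, 1.925, 0.002]
ft_force: [0.5, 0.1, 1.2]
finger_gap: 47.1
```

```bash
python3 - <<'E'
from h import *
S=env.read_camera("scene")["image"][220:370,150:350];T=env.read_camera("top")["image"][200:310,380:480]
o=np.zeros((600,800,3),np.uint8);a=cv2.resize(S,None,fx=4,fy=4)[:,:,::-1]
o[:600]=a
cv2.imwrite("pics/g1.png",o);print(env.observe()["eef_pos"],env.observe()["eef_rot"])
E
```

```text
[ 560.11261843 -248.86003477  102.49489985] [2.47760352 1.92086796 0.006335  ]
```

View pics/g1.png

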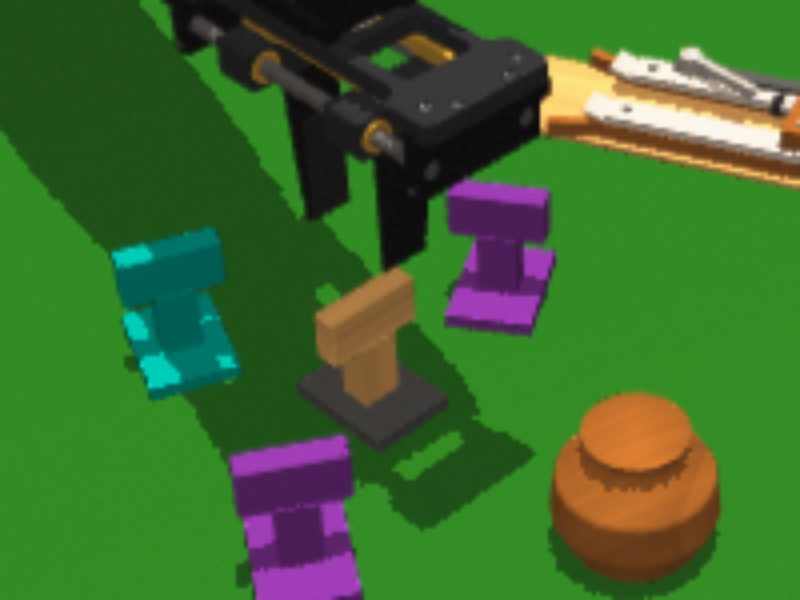

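The jaws (fingers at about 320,190 and 400,230 in the crop) stand above and either side of the pale bar (365,315). The look-alikes are clear of the fingers. Now I descend and grip.

>>> drive_tool:
  rows:
    - [[-0.1,-0.3,-3,0,0,0,0.5],[0,0,-2,0,0,0,0.5],[0,0,-1.3,0,0,0,0.5],[0,0,0,0,0,0,0.5]]

```text
t: 3.68
eef_pos: [563.8, -253.4, 45.7]
eef_rot: [2.467, 1.915, 0.015]
ft_force: [-0.5, -0.2, 0.0]
finger_gap: 47.7
```

```bash
python3 - <<'E'
from h import *
for i in range(3):
    env.read_camera("top");s=env.observe();print(np.round(s["eef_pos"],1),np.round(s["ft_force"],1))
E
```

```text
[ 564.4 -253.7   46.5] [-0.1 -0.   0.7]
[ 564.8 -254.    47.1] [ 0.2 -0.3  0.5]
[ 564.9 -254.1   47.3] [ 0.1 -0.6 -0.4]
```

>>> drive_tool:
  rows:
    - [[-0.6,0.2,-0.9,0,0,0,0.5],[0,0,0,0,0,0,0.5],[0,0,0,0,0,0,0.5]]

```text
t: 4.2
eef_pos: [559.1, -252.3, 39.1]
eef_rot: [2.464, 1.912, 0.018]
ft_force: [0.7, -0.1, 1.1]
finger_gap: 47.6
```

```bash
cat >>h.py <<'E'
from scipy.spatial.transform import Rotation as Ro
def st(yaw=None,n=4,show=True):
    """mean pose; rotation (rad, world) that sets tool z down and tool y to heading yaw (mod 180)"""
    P=[];Q=[];F=[];M=[]
    for i in range(n):
        env.read_camera("top");s=env.observe();P.append(s["eef_pos"]);Q.append(s["eef_rot"]);F.append(s["ft_force"]);M.append(s["ft_torque"])
    R=Ro.from_rotvec(Q).mean();m=R.as_matrix();h=np.degrees(np.arctan2(m[1,1],m[0,1]))
    y=np.radians(h if yaw is None else yaw)
    Y=np.array([np.cos(y),np.sin(y),0]);Y=Y*np.sign(Y@m[:,1]);Z=np.array([0,0,-1.])
    D=Ro.from_matrix(np.c_[np.cross(Y,Z),Y,Z])*R.inv()
    print("t",round(s["t"],2),"pos",np.round(np.mean(P,0),1),"last",np.round(P[-1],1),"z",np.round(m[:,2],4),"head",round(h,2),"fix",np.round(D.as_rotvec(),4),"F",np.round(np.mean(F,0),1),"M",np.round(np.mean(M,0),2),"gap",round(s["finger_gap"],1))
    return np.mean(P,0),R
E
python3 -c "
from h import *
st(-14.5)"
```

```text
t 4.4 pos [ 559.  -252.2   38.9] last [ 559.1 -252.2   38.9] z [ 0.0226 -0.011  -0.9997] head -14.35 fix [ 0.011   0.0226 -0.0025] F [0.4 0.1 0. ] M [-0.08  0.08  0.  ] gap 47.7
```

>>> drive_tool:
  rows:
    - [[-0.1,0.1,-0.2,0.011,0.023,0,0.5],[0,0,0,0,0,0,0.5],[0,0,0,0,0,0,0.0],[0,0,0,0,0,0,0.0],[0,0,0,0,0,0,0.0],[0,0,0,0,0,0,0.0]]
  force: 20

```text
t: 5.15
eef_pos: [558.2, -251.3, 36.9]
eef_rot: [-2.48, -1.925, 0.002]
ft_force: [-0.6, -0.8, -0.0]
finger_gap: 15.3
```

```bash
python3 -c "
from h import *
st(-14.5)"
```

```text
t 5.35 pos [ 558.2 -251.2   36.9] last [ 558.2 -251.2   36.9] z [-2.e-03  7.e-04 -1.e+00] head -14.35 fix [-0.0008 -0.002  -0.0026] F [-0.2  0.7  0.2] M [-0.06  0.18 -0.01] gap 15.4
```

>>> drive_tool:
  rows:
    - [[0,0,1,0,0,0,0.0],[0,0,3.5,0,0,0,0.0],[0,0,4,0,0,0,0.0],[0,0,3,0,0,0,0.0],[0,0,0,0,0,0,0.0]]

```text
t: 5.98
eef_pos: [556.8, -250.4, 155.1]
eef_rot: [-2.479, -1.924, 0.003]
ft_force: [0.4, 0.4, -2.0]
finger_gap: 15.8
```

```bash
python3 - <<'E'
from h import *
st(-14.5)
T=env.read_camera("top");im=cv2.cvtColor(cv2.imread("pics/top0.png"),cv2.COLOR_BGR2RGB)
# base's outer edges at z~2, from the landing part, subpixel from saturation-of-green transitions per row
g=im[...,1].astype(float)-im[...,0]  # green positive, wood negative
g=cv2.GaussianBlur(g,(3,3),0)
def cross(v,i0): # all zero crossings
    return [i0+i+v[i]/(v[i]-v[i+1]) for i in range(len(v)-1) if v[i]*v[i+1]<0]
def fit(P):
    P=np.array(P,np.float32);a=cv2.fitLine(P,cv2.DIST_HUBER,0,.01,.01).ravel();return a
L=[];Rr=[]
for y in range(294,311):
    c=cross(g[y,262:340],262);L.append(plane(T,(c[0],y),3)[:2]);Rr.append(plane(T,(c[-1],y),3)[:2])
R2=[plane(T,(cross(g[y,262:340],262)[-1],y),3)[:2] for y in range(230,311)]
for n,P in(("L",L),("R",Rr),("R2",R2)):
    a=fit(P);a=a*np.sign(a[0]) if 0 else a
    print(n,np.degrees(np.arctan2(a[1],a[0])),a[2:])
E=[plane(T,(x,cross(g[300:330,x],300)[0]),3)[:2] for x in range(299,328)]
a=fit(E);print("end",np.degrees(np.arctan2(a[1],a[0])),a[2:])
w=fit(R2);u=w[:2]*np.sign(w[0]);v=np.array([-u[1],u[0]])
print("width",np.mean((np.array(L)-w[2:])@v),"end along",np.mean((np.array(E)-w[2:])@u))
for wd in (36,):
  O=w[2:]+u*np.mean((np.array(E)-w[2:])@u)+v*36
  print("end mid",O,"landing",O+34*u,"entry",O+100*u,"tip rail",(np.array([614.8,34.2])-O)@np.c_[u,v]-[110,0])
# strips' slot edges: white mask
m=((im.max(2).astype(int)-im.min(2)<40)&(im.min(2)>170))
for y in (250,255,260,265,270): print(y,np.flatnonzero(m[y,270:330])+270)
E
```

```text
t 6.17 pos [ 554.7 -249.3  150.9] last [ 553.9 -248.8  149.3] z [-0.0098  0.0053 -0.9999] head -14.36 fix [-0.0053 -0.0098 -0.0025] F [-0.1 -0.  -2.1] M [-0.1   0.09 -0.01] gap 15.5
L 10.203013 [479.56818   42.484085]
R 10.418026 [473.9649   -31.557323]
R2 9.913578 [563.9065   -15.966718]
end -80.32391 [443.0612     5.821412]
width 72.07906822584468 end along -114.53365651063662
end mid [ 4.44885138e+02 -2.22658336e-01] landing [478.37747041   5.63086873] entry [543.39199678  16.99359876] tip rail [63.30408149  4.65570039]
250 [289 290 291 292 306 307 308 309 310 311 312 313 314]
255 [286 287 288 289 290 291 292 293 294 307 308 309 310 311 312 313 314 315]
260 [287 288 289 290 291 292 293 294 295 308 309 310 311 312 313 314 315 316]
265 [288 289 290 291 292 293 294 295 296 309 310 311 312 313 314 315 316 317]
270 [289 290 291 292 293 294 295 296 297 311 312 313 314 315 316 317]
```

>>> drive_tool:
  rows:
    - [[-1.25,4.2,0,0,0,0.07,0.0],[-1.25,4.2,0,0,0,0.07,0.0],[-1.25,4.2,0,0,0,0.07,0.0],[-1.25,4.2,0,0,0,0.07,0.0],[-1.25,4.2,0,0,0,0.07,0.0],[-1.25,4.2,0,0,0,0.07,0.0],[0,0,0,0,0,0,0.0],[0,0,0,0,0,0,0.0]]

```text
t: 7.22
eef_pos: [469.5, 10.9, 136.2]
eef_rot: [-1.993, -2.391, 0.029]
ft_force: [-0.9, 0.6, -1.9]
finger_gap: 15.7
```

```bash
python3 - <<'E'
from h import *
st(9.95)
E
```

```text
t 7.42 pos [469.8  10.3 136.5] last [470.   10.1 136.8] z [-0.0334  0.0037 -0.9994] head 10.31 fix [-0.0038 -0.0334 -0.0061] F [ 0.3  0.7 -1.9] M [-0.08  0.04  0.02] gap 15.8
```

>>> drive_tool:
  rows:
    - [[0.8,-0.4,-2,-0.004,-0.033,-0.006,0.0],[0,0,-2.5,0,0,0,0.0],[0,0,-2,0,0,0,0.0],[0,0,0,0,0,0,0.0],[0,0,0,0,0,0,0.0]]

```text
t: 8.05
eef_pos: [480.9, 2.2, 72.1]
eef_rot: [2.027, 2.395, 0.003]
ft_force: [0.0, -0.8, -0.9]
finger_gap: 16.0
```

```bash
python3 - <<'E'
from h import *
st(9.95)
T=env.read_camera("top")["image"][195:325,262:342];S=env.read_camera("scene")["image"][200:275,245:385]
o=np.zeros((600,800,3),np.uint8);a=cv2.resize(T,None,fx=3.5,fy=3.5,interpolation=2)[:,:,::-1];b=cv2.resize(S,None,fx=3.6,fy=3.6,interpolation=2)[:,:,::-1]
o[:a.shape[0],:a.shape[1]]=a;o[:b.shape[0],290:290+b.shape[1]]=b
cv2.imwrite("pics/l1.png",o)
E
```

```text
t 8.25 pos [480.9   2.4  72.2] last [480.9   2.5  72.3] z [ 0.005  -0.0011 -1.    ] head 9.55 fix [0.0011 0.005  0.007 ] F [ 0.2 -0.3 -2.1] M [-0.1   0.04  0.02] gap 15.2
```

View pics/l1.png

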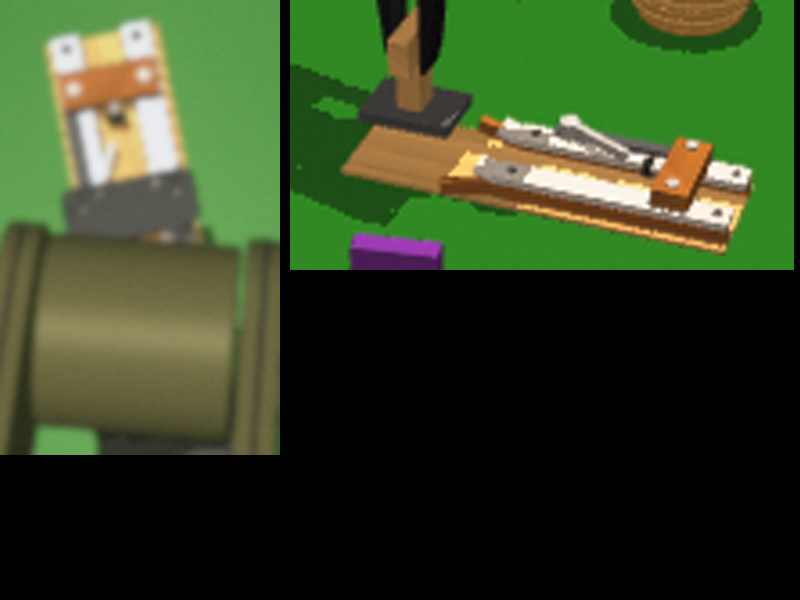

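The foot (scene crop 360–470, 75–133) hangs level and square above the landing, and the rail's latch looks undisturbed. The arm now blocks the top view of the landing. I'll correct about 3 mm and lower the rest onto the rail.

>>> drive_tool:
  rows:
    - [[-0.25,0.3,-1.0,0,0.004,0.007,0.0],[0,0,-1,0,0,0,0.0],[0,0,-0.5,0,0,0,0.0],[0,0,0,0,0,0,0.0],[0,0,0,0,0,0,0.0]]

```text
t: 8.98
eef_pos: [477.5, 6.1, 44.9]
eef_rot: [2.018, 2.407, -0.001]
ft_force: [0.2, 0.6, -1.9]
finger_gap: 15.4
```

```bash
python3 - <<'E'
from h import *
st(9.95)
E
```

```text
t 9.18 pos [477.6   6.1  45.1] last [477.7   6.1  45.3] z [ 2.e-04 -1.e-03 -1.e+00] head 10.03 fix [ 0.001   0.0002 -0.0014] F [-0.3 -0.1 -1.6] M [-0.07  0.05  0.02] gap 16.0
```

>>> drive_tool:
  rows:
    - [[0,0,-0.3,0,0,0,0.0],[0,0,0,0,0,0,0.0],[0,0,-0.1,0,0,0,0.0],[0,0,0,0,0,0,0.0]]

```text
t: 9.68
eef_pos: [478.1, 6.0, 41.4]
eef_rot: [2.018, 2.406, -0.0]
ft_force: [0.1, 0.4, -0.5]
finger_gap: 15.9
```

```bash
python3 - <<'E'
from h import *
st(9.95)
E
```

```text
t 9.88 pos [478.2   6.1  41.5] last [478.2   6.1  41.6] z [ 0.0015 -0.0011 -1.    ] head 10.03 fix [ 0.0011  0.0015 -0.0013] F [ 0.3  0.1 -1.4] M [-0.08  0.03  0.01] gap 15.5
```

>>> drive_tool:
  rows:
    - [[0,0,-0.1,0,0,0,0.0],[0,0,-0.1,0,0,0,0.0],[0,0,-0.1,0,0,0,0.0],[0,0,0,0,0,0,0.0]]

```text
t: 10.38
eef_pos: [478.7, 6.0, 41.0]
eef_rot: [2.018, 2.406, -0.001]
ft_force: [-0.4, 0.8, -1.6]
finger_gap: 15.7
```

```bash
python3 - <<'E'
from h import *
st(9.95)
E
```

```text
t 10.57 pos [478.8   6.   40.9] last [478.8   6.   40.9] z [ 0.0011 -0.0013 -1.    ] head 10.03 fix [ 0.0013  0.0011 -0.0015] F [ 0.1  0.2 -0.4] M [-0.08  0.01  0.  ] gap 16.1
```

>>> drive_tool:
  rows:
    - [[0,0,-0.15,0,0,0,0.0],[0,0,-0.1,0,0,0,0.0],[0,0,0,0,0,0,0.0]]

```text
t: 10.95
eef_pos: [478.8, 5.9, 40.9]
eef_rot: [-2.018, -2.407, 0.003]
ft_force: [-0.1, 0.3, -0.9]
finger_gap: 15.7
```

```bash
python3 - <<'E'
from h import *
st(9.95)
E
```

```text
t 11.15 pos [478.9   5.9  40.8] last [478.9   5.9  40.9] z [-0.0012 -0.0012 -1.    ] head 10.04 fix [ 0.0012 -0.0012 -0.0016] F [-0.7 -0.1  2.1] M [-0.06  0.26 -0.03] gap 15.5
```

>>> drive_tool:
  rows:
    - [[0.5,0.09,0,0,0,0,0.0],[0.5,0.09,0,0,0,0,0.0],[0.5,0.09,0,0,0,0,0.0],[0.5,0.09,0,0,0,0,0.0],[0.5,0.09,0,0,0,0,0.0],[0,0,0,0,0,0,0.0]]

```text
t: 11.9
eef_pos: [505.1, 10.4, 40.8]
eef_rot: [-2.017, -2.407, 0.005]
ft_force: [-0.3, -0.8, 1.5]
finger_gap: 15.5
```

```bash
cat >>h.py <<'E'
def rail(p):
    u=np.array([.985,.1724]);v=np.array([-.1724,.985]);d=np.array(p[:2])-[444.9,-.2]
    print("rail x %.1f y %.1f"%(d@u-110,d@v))
E
python3 - <<'E'
from h import *
rail(st(9.95)[0])
S=env.read_camera("scene")["image"][200:275,255:385]
cv2.imwrite("pics/s1.png",cv2.resize(S,None,fx=6,fy=6,interpolation=2)[:,:,::-1])
E
```

```text
t 12.1 pos [504.7  10.5  40.9] last [504.5  10.4  40.9] z [-0.0033 -0.0017 -1.    ] head 10.05 fix [ 0.0017 -0.0033 -0.0017] F [1.5 0.1 0.2] M [-0.06 -0.23  0.  ] gap 15.8
rail x -49.2 y 0.2
```

View pics/s1.png

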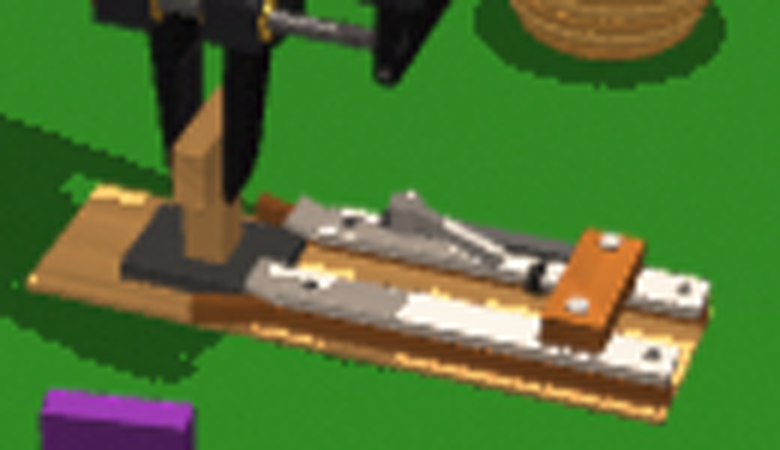

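The foot (crop 120–305, 205–290) lies flat on the landing, with its front edge between the flared walls and centred. I'll slide on in small steps and watch the force.

>>> drive_tool:
  rows:
    - [[0.4,0.07,0,0,0,0,0.0],[0.4,0.07,0,0,0,0,0.0],[0.4,0.07,0,0,0,0,0.0],[0.4,0.07,0,0,0,0,0.0],[0,0,0,0,0,0,0.0]]

```text
t: 12.78
eef_pos: [519.5, 13.2, 40.9]
eef_rot: [-2.015, -2.404, 0.011]
ft_force: [-1.3, -0.5, 0.8]
finger_gap: 15.8
```

```bash
python3 - <<'E'
from h import *
rail(st(9.95)[0])
E
```

```text
t 12.97 pos [519.4  13.2  40.9] last [519.3  13.2  40.9] z [-0.0082 -0.0021 -1.    ] head 10.06 fix [ 0.0021 -0.0082 -0.0019] F [ 0.8 -0.1 -0.1] M [-0.08 -0.15 -0.01] gap 16.1
rail x -34.3 y 0.3
```

>>> drive_tool:
  rows:
    - [[0.4,0.07,0,0.002,-0.004,0,0.0],[0.4,0.07,0,0,-0.004,0,0.0],[0.4,0.07,0,0,0,0,0.0],[0.4,0.07,0,0,0,0,0.0],[0,0,0,0,0,0,0.0]]

```text
t: 13.6
eef_pos: [535.3, 16.1, 40.8]
eef_rot: [-2.017, -2.406, 0.003]
ft_force: [-0.3, -0.1, 0.9]
finger_gap: 15.8
```

```bash
python3 - <<'E'
from h import *
rail(st(9.95)[0])
E
```

```text
t 13.8 pos [535.1  16.1  40.9] last [534.9  16.1  40.9] z [-2.3e-03 -2.0e-04 -1.0e+00] head 10.06 fix [ 0.0002 -0.0023 -0.0019] F [ 0.5 -0.1 -0.1] M [-0.07 -0.08  0.  ] gap 15.4
rail x -18.3 y 0.5
```

>>> drive_tool:
  rows:
    - [[0.4,0.065,0,0,-0.002,0,0.0],[0.4,0.065,0,0,0,0,0.0],[0.4,0.065,0,0,-0.002,0,0.0],[0.4,0.065,0,0,0,0,0.0],[0.4,0.065,0,0,-0.002,0,0.0],[0.4,0.065,0,0,0,0,0.0],[0,0,0,0,0,0,0.0]]

```text
t: 14.68
eef_pos: [559.5, 20.1, 40.9]
eef_rot: [2.018, 2.407, 0.0]
ft_force: [-0.0, 0.5, 1.2]
finger_gap: 15.6
```

```bash
python3 - <<'E'
from h import *
rail(st(9.95)[0])
E
```

```text
t 14.88 pos [559.4  20.1  40.9] last [559.3  20.1  41. ] z [ 9.e-04 -4.e-04 -1.e+00] head 10.06 fix [ 0.0004  0.0009 -0.002 ] F [0.8 0.1 0.5] M [-0.06 -0.07  0.01] gap 15.7
rail x 6.3 y 0.3
```

>>> drive_tool:
  rows:
    - [[0.4,0.065,0,0,0,0,0.0],[0.4,0.07,0,0,0,0,0.0],[0.4,0.07,0,0,-0.002,0,0.0],[0.4,0.07,0,0,0,0,0.0],[0.4,0.07,0,0,-0.002,0,0.0],[0.4,0.07,0,0,0,0,0.0],[0,0,0,0,0,0,0.0]]

```text
t: 15.75
eef_pos: [583.8, 24.4, 40.9]
eef_rot: [2.017, 2.406, 0.001]
ft_force: [-0.8, -0.4, 1.5]
finger_gap: 15.9
```

```bash
python3 - <<'E'
from h import *
rail(st(9.95)[0])
E
```

```text
t 15.95 pos [583.7  24.4  40.9] last [583.7  24.4  41. ] z [ 2.2e-03 -6.0e-04 -1.0e+00] head 10.07 fix [ 0.0006  0.0022 -0.002 ] F [0.8 0.1 0.9] M [-0.05 -0.06 -0.02] gap 15.5
rail x 31.0 y 0.3
```

>>> drive_tool:
  rows:
    - [[0.35,0.06,0,0,0,0,0.0],[0.35,0.06,0,0,0,0,0.0],[0.35,0.06,0,0,-0.001,0,0.0],[0.35,0.06,0,0,0,0,0.0],[0.35,0.06,0,0,-0.001,0,0.0],[0,0,0,0,0,0,0.0]]

```text
t: 16.7
eef_pos: [598.3, 26.3, 40.9]
eef_rot: [-2.015, -2.406, 0.011]
ft_force: [-1.6, -1.0, 1.7]
finger_gap: 15.7
```

```bash
python3 - <<'E'
from h import *
rail(st(9.95)[0])
S=env.read_camera("scene")["image"][200:275,255:385]
cv2.imwrite("pics/s2.png",cv2.resize(S,None,fx=6,fy=6,interpolation=2)[:,:,::-1])
E
```

```text
t 16.9 pos [598.4  26.3  40.9] last [598.3  26.3  40.9] z [-0.0062 -0.0033 -1.    ] head 10.12 fix [ 0.0033 -0.0062 -0.0029] F [-1.7 -1.4  2. ] M [-0.28  0.36  0.02] gap 15.9
rail x 45.7 y -0.3
```

View pics/s2.png

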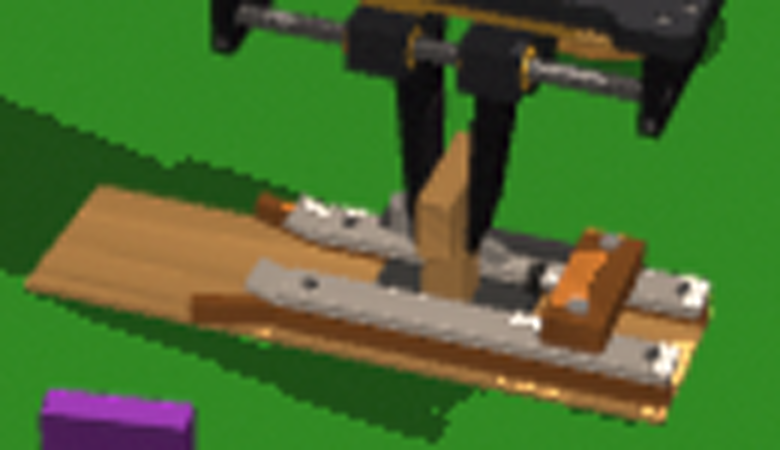

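The post (crop 445,260) is in the slot with the foot under the strips. The pawl is being pushed aside and the force is about 2 N.

>>> drive_tool:
  rows:
    - [[0.35,0.065,0,0.002,-0.003,0,0.0],[0.35,0.065,0,0.001,-0.003,0,0.0],[0.35,0.065,0,0,-0.001,0,0.0],[0.35,0.065,0,0,-0.001,0,0.0],[0,0,0,0,0,0,0.0]]

```text
t: 17.58
eef_pos: [608.1, 27.5, 41.0]
eef_rot: [-2.012, -2.405, 0.014]
ft_force: [-0.4, 0.5, 0.8]
finger_gap: 15.9
```

```bash
python3 - <<'E'
from h import *
rail(st(9.95)[0])
E
```

```text
t 17.77 pos [608.2  27.5  41. ] last [608.2  27.5  41.1] z [-0.0102 -0.0033 -0.9999] head 10.17 fix [ 0.0032 -0.0102 -0.0038] F [-1.4 -1.7  1.6] M [-0.31  0.21  0.02] gap 15.8
rail x 55.6 y -0.8
```

>>> drive_tool:
  rows:
    - [[0.35,0.075,0,0.003,-0.008,0,0.0],[0.35,0.075,0,0.001,-0.005,0,0.0],[0.35,0.075,0,0.001,-0.003,0,0.0],[0,0,0,0,0,0,0.0]]

```text
t: 18.27
eef_pos: [618.1, 29.3, 40.9]
eef_rot: [2.014, 2.408, 0.005]
ft_force: [-0.8, -2.2, 1.6]
finger_gap: 15.6
```

```bash
python3 - <<'E'
from h import *
rail(st(9.95)[0])
E
```

```text
t 18.48 pos [618.   29.3  40.9] last [618.   29.3  40.9] z [ 3.6e-03  8.0e-04 -1.0e+00] head 10.19 fix [-0.0008  0.0036 -0.0041] F [-0.5 -1.4  0.8] M [-0.42  0.23  0.01] gap 16.0
rail x 65.6 y -0.7
```

>>> drive_tool:
  rows:
    - [[0.2,0.035,0,0,0,0,0.0],[0.2,0.035,0,0,0,0,0.0],[0,0,0,0,0,0,0.0]]

```text
t: 18.85
eef_pos: [620.7, 29.8, 40.9]
eef_rot: [-2.015, -2.41, 0.001]
ft_force: [-2.1, -3.2, 2.5]
finger_gap: 15.2
```

```bash
python3 - <<'E'
from h import *
rail(st(9.95,3)[0])
E
```

```text
t 19.0 pos [620.7  29.8  40.9] last [620.7  29.8  40.9] z [-6.e-04  2.e-04 -1.e+00] head 10.2 fix [-0.0002 -0.0006 -0.0044] F [-3.9 -2.   3.2] M [-0.54  0.72  0.01] gap 15.6
rail x 68.3 y -0.7
```

>>> drive_tool:
  rows:
    - [[0.2,0.035,0,0,0,0,0.0],[0,0,0,0,0,0,0.0]]

```text
t: 19.25
eef_pos: [621.0, 29.9, 40.9]
eef_rot: [-2.012, -2.407, 0.006]
ft_force: [-1.0, -1.4, 0.4]
finger_gap: 15.8
```

```bash
python3 - <<'E'
from h import *
rail(st(9.95,3)[0])
E
```

```text
t 19.4 pos [621.   29.9  40.9] last [621.   29.9  40.9] z [-5.4e-03 -5.0e-04 -1.0e+00] head 10.22 fix [ 0.0005 -0.0054 -0.0046] F [-3.  -2.   2.7] M [-0.51  0.61  0.03] gap 15.3
rail x 68.7 y -0.7
```

>>> drive_tool:
  rows:
    - [[0.3,0.053,0,0,-0.004,0,0.0],[0.2,0.035,0,0,0,0,0.0],[0,0,0,0,0,0,0.0]]

```text
t: 19.77
eef_pos: [622.3, 30.1, 41.0]
eef_rot: [-2.009, -2.405, 0.014]
ft_force: [-1.0, -1.5, 2.5]
finger_gap: 15.7
```

```bash
python3 - <<'E'
from h import *
rail(st(9.95,3)[0])
E
```

```text
t 19.93 pos [622.4  30.1  41. ] last [622.4  30.1  41. ] z [-0.0117 -0.002  -0.9999] head 10.25 fix [ 0.002  -0.0117 -0.0053] F [-4.  -2.5  3.9] M [-0.55  0.76  0.04] gap 15.6
rail x 70.1 y -0.7
```

>>> drive_tool:
  rows:
    - [[0.3,0.053,0,0.001,-0.01,0,0.0],[0.3,0.053,0,0,-0.003,0,0.0],[0,0,0,0,0,0,0.0]]

```text
t: 20.3
eef_pos: [623.0, 30.2, 41.1]
eef_rot: [-2.008, -2.405, 0.018]
ft_force: [-1.6, -2.7, 1.5]
finger_gap: 15.9
```

```bash
python3 - <<'E'
from h import *
rail(st(9.95,3)[0])
E
```

```text
t 20.45 pos [623.   30.2  41.1] last [623.   30.2  41.1] z [-0.0139 -0.0033 -0.9999] head 10.3 fix [ 0.0032 -0.0139 -0.0062] F [-4.9 -2.5  3.7] M [-0.55  0.89  0.02] gap 15.6
rail x 70.7 y -0.7
```

>>> drive_tool:
  rows:
    - [[0.3,0.053,0,0.003,-0.025,0,0.0],[0.3,0.053,0,0,-0.01,0,0.0],[0.3,0.053,0,0,-0.005,0,0.0]]

```text
t: 20.82
eef_pos: [626.5, 30.9, 40.8]
eef_rot: [2.006, 2.405, 0.008]
ft_force: [-11.2, -4.2, 9.0]
finger_gap: 15.9
```

```bash
python3 - <<'E'
from h import *
rail(st(9.95,3)[0])
E
```

```text
t 20.98 pos [626.6  30.9  40.9] last [626.6  30.9  40.8] z [ 0.011  -0.0024 -0.9999] head 10.35 fix [ 0.0024  0.011  -0.0069] F [-10.6  -3.7   9.3] M [-0.79  2.21 -0.02] gap 15.9
rail x 74.4 y -0.7
```

```bash
python3 - <<'E'
from h import *
S=env.read_camera("scene")["image"][218:272,310:382]
cv2.imwrite("pics/s3.png",cv2.resize(S,None,fx=11,fy=11,interpolation=2)[:,:,::-1])
E
```

```text
(no output)
```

View pics/s3.png

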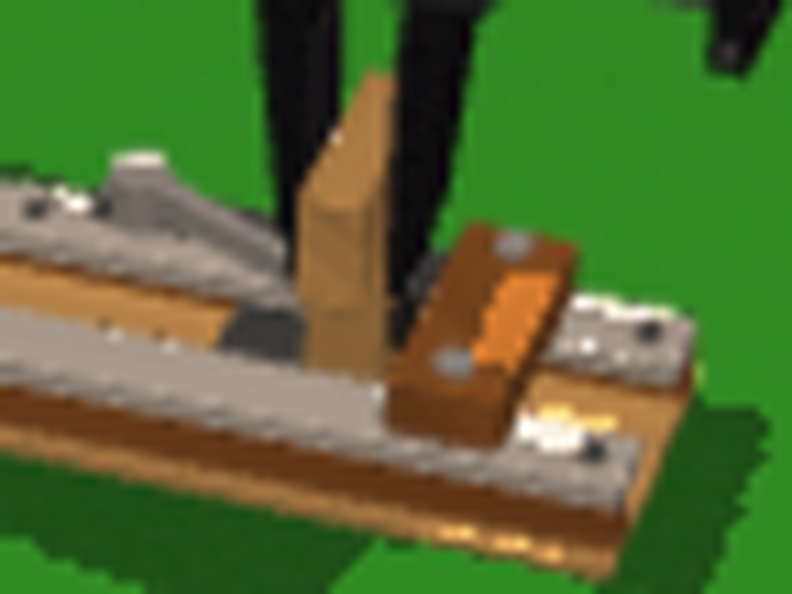

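The post (crop 345,290) stands right in front of the latch block. The pawl arm (140,175 to 300,260) looks about as steep as it did at rest, so it may have clicked. I'll test this by backing off slightly.

>>> drive_tool:
  rows:
    - [[-0.15,-0.025,0,0,0.005,0,0.0],[-0.15,-0.025,0,0,0.003,0,0.0]]

```text
t: 21.28
eef_pos: [624.2, 30.5, 40.9]
eef_rot: [2.009, 2.409, 0.002]
ft_force: [0.5, -1.9, 0.3]
finger_gap: 15.6
```

```bash
python3 - <<'E'
from h import *
rail(st(9.95,3)[0])
E
```

```text
t 21.43 pos [624.2  30.5  40.9] last [624.2  30.5  40.9] z [ 0.0046 -0.0021 -1.    ] head 10.33 fix [ 0.0021  0.0046 -0.0066] F [-0.8 -1.8  1.5] M [-0.46  0.28 -0.07] gap 15.9
rail x 71.9 y -0.7
```

>>> drive_tool:
  rows:
    - [[-0.15,-0.025,0,0,0.003,0,0.0],[-0.15,-0.025,0,0,0,0,0.0]]

```text
t: 21.68
eef_pos: [623.7, 30.4, 41.2]
eef_rot: [2.008, 2.407, 0.007]
ft_force: [5.0, -2.2, -2.6]
finger_gap: 16.0
```

```bash
python3 - <<'E'
from h import *
rail(st(9.95,3)[0])
E
```

```text
t 21.82 pos [623.6  30.4  41.2] last [623.6  30.4  41.2] z [ 0.008  -0.0012 -1.    ] head 10.31 fix [ 0.0012  0.008  -0.0062] F [ 5.1 -0.2 -2.7] M [-0.18 -0.97 -0.08] gap 16.0
rail x 71.3 y -0.7
```

It stalls against a 5 N pull backward, so the pawl is holding it. I'll relax to zero force, open the jaws and lift.

>>> drive_tool:
  rows:
    - [[0.1,0.017,-0.02,0,0,0,0.0],[0,0,0,0,0,0,0.0],[0,0,0,0,0,0,0.4],[0,0,0,0,0,0,0.4],[0,0,0,0,0,0,0.4],[0,0,0,0,0,0,0.4]]

```text
t: 22.58
eef_pos: [622.6, 31.4, 40.3]
eef_rot: [2.011, 2.411, 0.003]
ft_force: [-0.0, -0.2, 0.1]
finger_gap: 37.7
```

```bash
python3 - <<'E'
from h import *
rail(st(9.95,3)[0])
E
```

```text
t 22.73 pos [622.6  31.4  40.3] last [622.7  31.4  40.4] z [ 0.003  0.    -1.   ] head 10.33 fix [ 0.      0.003  -0.0067] F [ 0.2 -0.1 -0.4] M [-0.06  0.06 -0.02] gap 37.7
rail x 70.5 y 0.5
```

Free of contact. I'll lift straight up, then swing away toward the robot's left so the top camera can see.

>>> drive_tool:
  rows:
    - [[0,0,1.5,0,0,0,0.4],[0,0,3,0,0,0,0.4],[0,0,5,0,0,0,0.4],[0,0,5,0,0,0,0.4],[-2,5,2,0,0,0,0.4],[-2,5,0,0,0,0,0.4],[-2,5,0,0,0,0,0.4],[-2,5,0,0,0,0,0.4],[-2,5,0,0,0,0,0.4],[-2,5,0,0,0,0,0.4],[0,0,0,0,0,0,0.4]]

```text
t: 24.1
eef_pos: [499.7, 339.9, 226.5]
eef_rot: [2.009, 2.4, 0.028]
ft_force: [-0.5, -0.1, -0.0]
finger_gap: 38.0
```

```bash
python3 - <<'E'
from h import *
T=env.read_camera("top");S=env.read_camera("scene")
z=lambda im,x,y,w,h,f:cv2.resize(im[y:y+h,x:x+w],None,fx=f,fy=f,interpolation=2)[:,:,::-1]
o=np.zeros((600,800,3),np.uint8)
a=z(T["image"],262,195,80,130,4.6);b=z(S["image"],310,210,72,62,5.8);c=z(S["image"],170,150,300,230,1.4)
for im,x,y in((a,0,0),(b,375,0),(c,375,275)):
    h,w=im.shape[:2];h=min(h,600-y);w=min(w,800-x);o[y:y+h,x:x+w]=im[:h,:w]
cv2.imwrite("pics/f1.png",o)
kt=blob(T["image"],(285,215,30,35),lambda h,s,v:(h<28)&(s>60)&(v>150))
print(kt[0],kt[2],env.observe()["t"])
E
```

```text
[297.42788462 224.04567308] 416 24.2
```

View pics/f1.png

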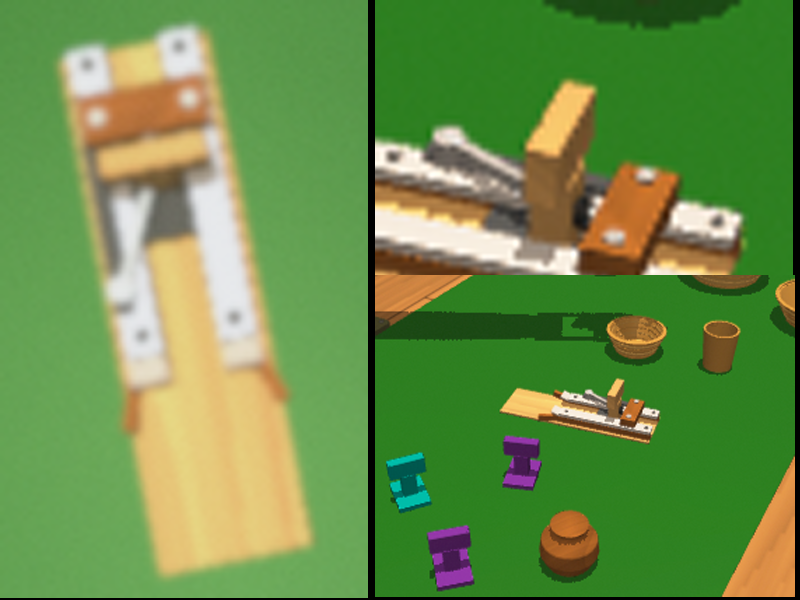

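The rest stands upright in the slot against the plunger. The pawl tip (top crop about 150,185) sits behind the post's rear face, and the bystanders and look-alikes are unmoved. I'll do one quick stability check and then hand in.

```bash
python3 - <<'E'
from h import *
def m():
    T=env.read_camera("top");c,k,a=blob(T["image"],(280,220,32,18),lambda h,s,v:(h>12)&(h<28)&(s>60)&(v>190));return c,a
a=m()
for i in range(12): b=m()
print(a,b); p=plane(env.read_camera("top"),b[0],70);print(p);rail(p)
s=env.observe();print(s["t"],np.abs(s["dq"]).max(),env.sign_off())
E
```

```text
(array([294.83969466, 227.88549618]), np.int32(131)) (array([294.83969466, 227.88549618]), np.int32(131))
[625.23608559  29.77479274  70.        ]
rail x 72.8 y -1.6
the job is handed in; nothing more can be done
24.9 0.0019690487554329793 None
```

The basket rest is in the rail and locked, and I handed the job in at about 25 s of the 70 s. I gripped it by the bar, set its foot on the open end, and slid it under the strips and past the pawl. The highest force I read while pushing was about 12 N.

**Locked:**
- A pull back of about 5 N stalled, so the pawl was holding it.
- With the jaws open and the arm lifted away, the rest stood upright against the plunger, with the pawl tip behind its post. It did not move over the last 0.6 s of frames.
- I could not read the plunger's travel directly. The final bar position of rail x = 72.8 mm fits a measured pawl tip of about 64 mm to within 1 to 2 mm.

**Bystanders:** the bowl, cup and jar, and the purple and turquoise look-alikes, look untouched in the last picture.

**Disagreements:**
- The tool tilted by up to about 0.8° while pushing against the plunger. I corrected this on the way.
- The last image puts the bar about 1.6 mm right of the rail's centre line, and the arm read 0.7 mm just before release. Both are within the channel play and the 2 mm calibration error.
- The pawl's sideways push did not drop noticeably at the moment of the click, so I relied on the pull-back test instead.

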